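# Park a vegetable slicer: unclip the slide plate, push it home, clip it down

## Task

The vegetable slicer is still set for slicing, with its throat open. Make it safe to put away: swing the spring clip clear of the slide plate's edge, push the plate fully home, past its ball catch and up against the blade bar, so that the blade's edge is covered, then swing the clip back onto the plate's edge until its toe drops into the notch, and let go. Firm but careful finger force is enough throughout: do not ram the plate or the clip, do not bend the clip up, and leave the food and the jar beside the slicer where they are.

Things in the scene. Friction and masses are not known exactly. Their poses are not given: they have to be found in the camera images.
- slicer: White plastic vegetable slicer, 320 x 124 mm, 44 mm high, held down by four black sucker feet (does not move), green carrying grip at its near end. Origin: on the worktop under the frame's middle. +x runs from the green grip to the blade, +y to its left, z up. Right rail: y = -48 to -62 mm, 35 mm high at the clip. White keeper lips at x = 10 to 44 mm overlap the plate's edges.
- blade_bar: White bar across the slicer that stops the slide plate. Origin: middle of the blade bar's near face, slicer x = +45 mm, y = 0, 37 mm above the worktop. The thin steel blade lies on the bar and juts 12 mm towards the plate; the plate slides under it.
- plate: Loose steel slide plate, 130 (x) x 94 (y) mm, 0.25 kg, on ledges 30 mm high, 1.2 mm side play. Origin: centre of its underside; axes as the slicer's. At the start its origin is at slicer x = -40 mm; fully home: -20 mm. Slides with 1 to 3 N unclipped, up to the ball catch. Flat middle (y within 30 mm) 41 mm above the worktop; long edges are a strip 3 mm lower, bevelled down outside.
- plate_rib (a point): Middle of the top edge of the near face of the plate's black push rib: 50 mm wide (y), 9 mm thick, standing 16 mm above the plate's flat middle, top 57 mm above the worktop. Pushing the near face towards the slicer's +x slides the plate home.
- ball_catch (a point): Top of the brass ball catch on the left keeper lip (slicer x = 22, y = 34.5 mm, 51 mm high). Its sprung ball meets a ridge on the plate's left strip 6 mm before home: pushing past takes 9 to 16 N, rising until the crest passes, about 2 mm before home; then the plate snaps home, the force drops, and the catch holds it there.
- notch_parked (a point): Middle of the plate's parked notch, level with the right-hand edge strip: plate x = 10, y = -34.5 mm. 9.6 mm long (x), 4 mm deep, outside sloped 32 degrees, inside bounded by the step up to the flat middle (y = -30 mm). A like notch 20 mm further along +x holds the toe at the start. The toe drops in only if plate and clip are in line within about 2 mm; else it rides on the strip.
- clip (a joint): Swing of the spring clip about its upright pivot screw, rad. 0: fully on, toe in a notch, leaf pointing 0.375 rad left of the slicer's +x; grows as it swings outward to the right (clockwise from above); off the plate's edge above about 0.3; ends at 1.25. Stays where left. Climbing out of a notch or up the bevel takes 3 to 8 N at the knob; once in the notch, force rises steeply.
- clip_flex (a joint): Upward bend of the clip's springy dark steel leaf, rad. 0: toe down (in a notch, or off the plate); about 0.03 when the toe rides on the plate's edge strip. The leaf presses the toe down with about 3 to 4 N.
- clip_knob (a point): Centre of the top of the clip's round black thumb knob, 12 mm in diameter, 18 mm tall, on the dark steel leaf 47 mm from the swing axis; its top is 63 mm above the worktop, the leaf's top face 45 mm. Push or hook it sideways.
- clip_toe (a point): Underside of the clip's rounded steel toe, 8 mm across, 56 mm from the swing axis, 35.4 mm above the worktop when down.
- pivot_screw (a point): Top of the clip's pivot screw on the right-hand rail, at slicer x = -62, y = -55 mm, 48.5 mm high; the swing axis is the vertical through it.
- tomato: Tomato, 58 mm wide, 62 mm tall, loose. Origin: centre of its underside. Leave alone.
- garlic: Garlic bulb, 56 mm, loose. Origin: centre of its underside. Leave alone.
- mandarin: Mandarin, 55 mm wide, 48 mm tall, loose. Origin: centre of its underside. Leave alone.
- paste_jar: Glass jar of red paste with a white lid, 65 mm wide, 97 mm tall, loose. Origin: centre of its underside. Leave alone.
Mind the look-alikes: they are no part of the job. Of the things shaped like the plate, the steel one is meant.

How it is judged:
By the outcome, as a careful person would: the job done as asked, in the order asked, and still so for the second after the job is handed in, with the robot touching nothing.
It also fails if it takes over 54 s, if anything falls off the work surface, if the arm or the gripper's body presses on something with over 40 N, if the wrist force passes 120 N, or if a joint passes its speed limit or range.

## Robot

A 7-joint arm with a two-finger parallel gripper is mounted at the origin on a cart in front of the work surface, level with it; the furniture and walls round the work are solid. World frame = base frame: x ahead of the robot, y to its left, z up, the work surface at z = 0. Lengths are in m, angles in rad, forces in N, time in s.
With the tool pointing down it reaches from about 0.4 to 0.85 m from the base axis. Payload 4.4 kg.
Tool frame: the origin (TCP) lies on the centre line of the jaws, within the pads' length; the fingertips stand 19 mm ahead of it and the grasp point (between the pads) is the TCP; z points along the fingers, y is the line along which they close (so a half turn about z gives the same grasp; the last joint's range is limited). The gripper opens to 94 mm and grips with 3 to 60 N. Pads are 16 mm wide; open, the fingers measure 119 mm over their backs; the gripper's body (75 mm by 177 mm) begins 78 mm behind the grasp point.
Start: joints at [-1.305, 0.628, 0.038, 1.517, -0.027, 0.996, -0.02], TCP at [0.212, 0.615, 0.224] pointing down, gripper open.
Joint ranges: [-3.06, 3.06], [-0.37, 2.12], [-1.25, 1.32], [0.18, 2.47], [-1.1, 4.24], [0.23, 1.98], [-2.94, 2.94]. Speed limits (rad/s): [2.57, 2.57, 3.14, 3.14, 3.14, 3.14, 3.14].

## Interface

Orientations are given as a unit quaternion [x, y, z, w].
In Python, from plant import ctrl gives the robot as it stands.
- The arm moves only by the tool apply_moves, never from a script. Its argument "steps" is a list of rows, each a list of 3 entries, a list of its own where there are three numbers: the shift along the tool's x, y, z in m, then the turn about the tool's z in degrees, then the finger opening in m, from 0 to 0.094. A call has 1 to 8 rows; each row is the pose to reach, as a shift and turn from the pose commanded when the call began, along the tool's axes at that moment; what a row does not reach only later rows make up. A row lasts 1/10 s, in which the tool goes at most 50 mm and 8.59 degrees, less where a joint would pass 70% of its speed; a pose out of reach is approached as far as the arm can. A call with a gripper value outside its range is refused whole. The fingers move at their own pace and stop on an object; "newtons" is the grip in N (left out, the last holds). Time passes only in rows, so rows that repeat a pose let the fingers close. It gives the time, the measured TCP pose, the force, the opening and the grip force at its end, in the units of the state.
- ctrl.read_state(): the state, without advancing time (a new reading comes with each control period).
- ctrl.capture(name): name is "scene" or "top"; returns the picture (420x560x3 uint8, blue, green, red); there is no depth.
- ctrl.camera_params(name): a dict with "fx", "fy", "cx", "cy" (pixels), "D" ([k1, k2, p1, p2, k3] as OpenCV has them; the pictures are not rectified), "xyz" and "orientation" of the camera in the world. Camera axes: x right, y up, looking along -z (the intrinsics and any distortion apply to the point x, -y, -z); pixel columns grow to the right and rows downward; lengths in m; the calibration is good to about 2 mm. A picture is of the moment at which its call begins. camera_params takes no time and is no camera call.
- ctrl.job_done(): hands the job in; it is judged then, once.
The state is a dict: "clock": time; "joint_pos": joint angles; "joint_velocities": joint speeds; "joint_torque": joint torques, N m; "tool_pos": TCP position; "tool_rot": TCP orientation; "ft_force": force on the tool from outside, world axes, zero at the start; "moment": the same for the moment, N m; "finger_gap": finger opening in m; "grip_force": force on a finger pad.
Only numpy, scipy, OpenCV 4.12 (cv2) and the standard library are available. Lean on these libraries where they do the work, as an engineer would, in place of code of your own. Each camera call takes 0.05 s, during which the arm holds its last target. There are 200 camera calls.

## Working session

There is one attempt and no reset: what is moved stays moved. The work goes in short steps, Python scripts to look and compute and a tool call to move; the robot and the scene stay as the last step left them, time stands still between calls to the robot, and variables do not carry over. Pictures are saved under pics/ and viewed, at most 10 in all, crops included, and the job is handed in when it is done.

Besides the shell and the picture viewer there is one more tool, called after "Emit:" by a JSON object that holds its "name" and its "arguments". apply_moves: Moves the arm, as the interface text tells. Its arguments: {"type":"object","properties":{"steps":{"type":"array","items":{"type":"array"}},"newtons":{"type":"number"}},"required":["steps"]}

```bash
ls; mkdir -p pics; python3 - <<'E'
from plant import ctrl
import cv2
s=ctrl.read_state()
print(s)
for n in("scene","top"):
    p=ctrl.camera_params(n);print(n,p)
    cv2.imwrite(f"pics/{n}0.png",ctrl.capture(n))
E
```

```text
pics
{'clock': 0.0, 'joint_pos': array([-1.30481363,  0.6293111 ,  0.03847891,  1.51834359, -0.02701519,
        0.99632383, -0.01999143]), 'joint_velocities': array([-8.45808422e-04, -8.20461005e-04, -1.92430464e-05,  6.02324837e-04,
       -1.26002433e-03, -2.28703223e-03,  2.16563224e-03]), 'joint_torque': array([ 9.82310007e-05, -5.49734509e+01,  1.14352629e+00, -1.86643928e+01,
       -5.22925216e-02,  2.31921795e-02,  1.35256441e-04]), 'tool_pos': array([0.21150733, 0.61396001, 0.22358529]), 'tool_rot': array([ 1.65145758e-01,  9.86268730e-01, -9.23093252e-04, -1.38615586e-04]), 'ft_force': array([-0.23013029, -0.41984361,  0.30612929]), 'moment': array([ 0.01717815,  0.03221921, -0.02590498]), 'grip_force': 0.0, 'finger_gap': 0.0940643425704134}
scene {'fx': 415.20432920478584, 'fy': 415.20432920478584, 'cx': 280.7553825172577, 'cy': 203.71191304926157, 'D': array([-0.06355786,  0.        ,  0.        ,  0.        ,  0.        ]), 'xyz': array([-0.1187141 , -0.42087371,  0.78736819]), 'orientation': array([ 0.35065649, -0.19472188, -0.42368845,  0.81216471])}
top {'fx': 502.71662600927823, 'fy': 502.71662600927823, 'cx': 282.3532967873446, 'cy': 216.49400679493903, 'D': array([-0.10806226,  0.        ,  0.        ,  0.        ,  0.        ]), 'xyz': array([0.30079156, 0.03918539, 1.16124796]), 'orientation': array([-0.07412818,  0.08379805,  0.73845668, -0.66495461])}
```

View pics/scene0.png

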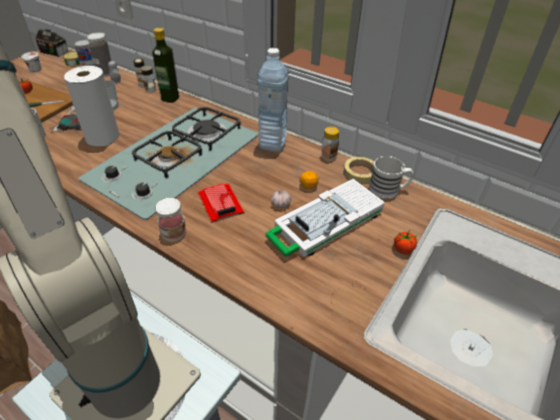

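View pics/top0.png

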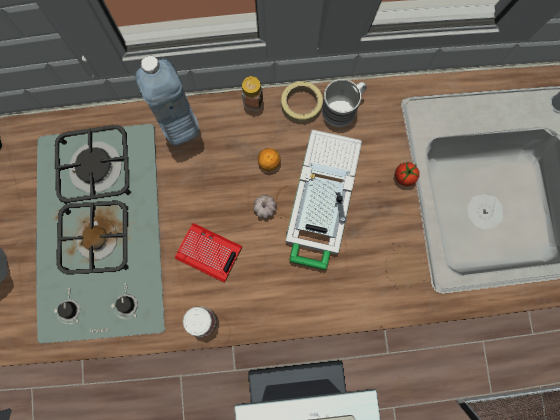

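The scene view shows the slicer at about (330,215), with its green grip nearest the robot. In the top view the slicer is around (325,195), with the clip knob near (340,200) on the right rail and the rib near (316,229). I'll zoom in on both.

```bash
python3 - <<'E'
import cv2,numpy as np
t=cv2.imread("pics/top0.png")[125:275,275:375]; s=cv2.imread("pics/scene0.png")[175:260,260:390]
t=cv2.resize(t,None,fx=4,fy=4,interpolation=cv2.INTER_CUBIC)
s=cv2.resize(s,None,fx=3,fy=3,interpolation=cv2.INTER_CUBIC)
o=np.zeros((600,800,3),np.uint8);o[:600,:400]=t;o[:255,410:800]=s
cv2.imwrite("pics/crop0.png",o)
E
```

```text
(no output)
```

View pics/crop0.png

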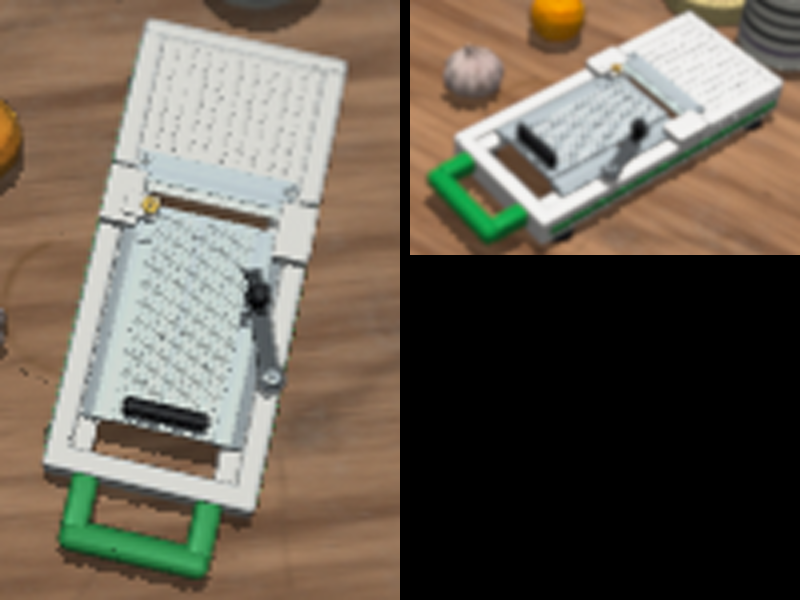

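The top crop shows the brass ball at crop (151,205), the pivot screw at (271,377), the knob top at about (258,285), and the rib at (122..209, 400..430). The scene crop shows the ball at (617,69), the pivot at (609,171), and the knob at (639,127). I'll triangulate these and fit the slicer pose.

```bash
cat > h.py <<'E'
import numpy as np,cv2
from scipy.spatial.transform import Rotation as R
from scipy.optimize import least_squares
from plant import ctrl
C={n:ctrl.camera_params(n) for n in("scene","top")}
def KD(c):return np.array([[c["fx"],0,c["cx"]],[0,c["fy"],c["cy"]],[0,0,1.]]),np.asarray(c["D"],float)
F=np.diag([1,-1,-1.])
def proj(n,P):
    c=C[n];M=F@R.from_quat(c["orientation"]).as_matrix().T
    K,D=KD(c);return cv2.projectPoints((M@(np.atleast_2d(P)-c["xyz"]).T).T.copy(),np.zeros(3),np.zeros(3),K,D)[0][:,0]
def ray(n,uv):
    c=C[n];K,D=KD(c);q=cv2.undistortPoints(np.array([[uv]],float),K,D)[0,0]
    d=R.from_quat(c["orientation"]).as_matrix()@F@np.array([q[0],q[1],1]);return c["xyz"],d/np.linalg.norm(d)
def onz(n,uv,z):
    o,d=ray(n,uv);return o+d*(z-o[2])/d[2]
def tri(a,b):
    A=np.zeros((3,3));y=np.zeros(3);
    for n,uv in(("top",a),("scene",b)):
        o,d=ray(n,uv);P=np.eye(3)-np.outer(d,d);A+=P;y+=P@o
    return np.linalg.solve(A,y)
T=lambda u,v:(275+u/4,125+v/4)
S=lambda u,v:(260+(u-410)/3,175+v/3)
E
python3 - <<'E'
from h import *
np.set_printoptions(precision=4,suppress=True)
for k,a,b in(("ball",T(151,205),S(617,69)),("pivot",T(271,377),S(609,171)),("knob",T(258,285),S(639,124))):print(k,tri(a,b))
obs=[("top",T(151,205),(.022,.0345,.051)),("top",T(271,377),(-.062,-.055,.0485)),("scene",S(617,69),(.022,.0345,.051)),("scene",S(609,171),(-.062,-.055,.0485)),
("top",T(148,18),(.16,.062,.044)),("top",T(346,62),(.16,-.062,.044))]
def f(p,full=0):
    r=[]
    for n,uv,q in obs:
        c,s=np.cos(p[2]),np.sin(p[2]);P=np.array([p[0]+c*q[0]-s*q[1],p[1]+s*q[0]+c*q[1],q[2]]);r.append(proj(n,P)[0]-uv)
    return np.array(r).ravel()
g=least_squares(f,[.6,-.03,-.2],loss="soft_l1");print(g.x,g.fun.reshape(-1,2))
x,y,a=g.x;c,s=np.cos(a),np.sin(a)
def loc(P):d=P[:2]-[x,y];return np.array([c*d[0]+s*d[1],-s*d[0]+c*d[1]])*1e3
for nm,n,uv,z in(("knob","top",T(258,285),.063),("knob","scene",S(639,124),.063),("ribL","top",T(122,404),.057),("ribR","top",T(209,420),.057),("cornNL","top",T(45,465),.044),("cornNR","top",T(255,512),.044)):
    P=onz(n,uv,z);print(nm,P,loc(P))
print(proj("top",[.212,.614,.22]))
E
```

```text
ball [ 0.642  -0.071   0.0482]
pivot [ 0.5337 -0.1266  0.0439]
knob [ 0.5854 -0.1247  0.0556]
[ 0.6062 -0.0943 -0.3127] [[-0.371   0.9162]
 [ 1.0601  0.7299]
 [-2.2862 -0.1843]
 [-0.4801 -0.2433]
 [-0.0189 -7.6451]
 [ 1.4249 -8.4408]]
knob [ 0.5829 -0.1229  0.063 ] [-13.3539 -34.3956]
knob [ 0.579  -0.1282  0.063 ] [-15.4299 -40.6838]
ribL [ 0.5238 -0.0387  0.057 ] [-95.4851  27.5054]
ribR [ 0.5096 -0.0862  0.057 ] [-94.3899 -22.0385]
cornNL [0.4961 0.0076 0.044 ] [-136.1156   63.0168]
cornNR [ 0.4571 -0.1069  0.044 ] [-138.0325  -57.9269]
[[-18.945  405.4284]]
```

```bash
cat > fit.py <<'E'
from h import *
np.set_printoptions(precision=4,suppress=True)
L=[("top",T(148,20),(1,.062,.044)),("top",T(346,64),(1,-.062,.044)),("top",T(46,464),(-1,.062,.035)),("top",T(254,510),(-1,-.062,.035))]
obs=[("top",T(151,205),(.022,.0345,.051)),("top",T(271,377),(-.062,-.055,.0485)),("scene",S(617,69),(.022,.0345,.051)),("scene",S(609,171),(-.062,-.055,.0485)),
("top",T(258,285),(-.0183,-.0378,.063)),("scene",S(639,124),(-.0183,-.0378,.063))]+L
def W(p,q):
    c,s=np.cos(p[2]),np.sin(p[2]);return np.array([p[0]+c*q[0]-s*q[1],p[1]+s*q[0]+c*q[1],q[2]])
def f(p):
    r=[]
    for n,uv,q in obs:
        q=list(q)
        if abs(q[0])==1:q[0]=p[3] if q[0]>0 else p[4]
        r.append(proj(n,W(p,q))[0]-uv-(p[5:7] if n=="scene" else 0))
    return np.append(np.array(r).ravel(),p[5:7]*.5)
g=least_squares(f,[.6,-.09,-.3,.14,-.14,0,0],loss="soft_l1");p=g.x
E
python3 - <<'E'
from fit import *
print(p,"\n",g.fun[:-2].reshape(-1,2))
x,y,a=p[:3];c,s=np.cos(a),np.sin(a)
def loc(P):d=P[:2]-[x,y];return np.array([c*d[0]+s*d[1],-s*d[0]+c*d[1]])*1e3
for nm,uv in(("ribNL",(122,410)),("ribFL",(127,397)),("ribNR",(207,431)),("ribFR",(210,417))):print(nm,loc(onz("top",T(*uv),.057)),loc(onz("top",T(*uv),.041)))
s0=ctrl.read_state();print(R.from_quat(s0["tool_rot"]).as_matrix())
for n,q in(("knob",(-.0183,-.0378,.063)),("pivot",(-.062,-.055,.0485)),("rib",(-.098,0,.057))):print(n,W(p,q))
E
```

```text
[ 0.6092 -0.0945 -0.3316  0.1352 -0.1376 -0.9575 -0.7906] 
 [[-0.1937 -0.5466]
 [ 0.3966 -0.2276]
 [-0.415   0.0223]
 [ 0.5299 -0.2313]
 [ 0.8001  1.3556]
 [-0.3154  0.0193]
 [-0.9147 -0.1162]
 [ 0.5819  0.061 ]
 [-1.0318 -0.3635]
 [ 0.3127  0.2421]]
ribNL [-102.2362   24.204 ] [-98.8616  24.1784]
ribFL [-94.328   23.0688] [-90.8388  23.0267]
ribNR [-103.2467  -24.7719] [-99.8868 -25.5071]
ribFR [-95.0456 -24.7659] [-91.5668 -25.5011]
[[-0.9454  0.3258 -0.0005]
 [ 0.3258  0.9454 -0.0016]
 [-0.     -0.0016 -1.    ]]
knob [ 0.5796 -0.1243  0.063 ]
pivot [ 0.5327 -0.1263  0.0485]
rib [ 0.5165 -0.0626  0.057 ]
```

The fit agrees to about 1 px, putting the slicer at (0.609,-0.0945) with yaw -0.332. That makes tool x = -slicer x and tool y = slicer y, so moves map directly. I'll head for the knob.

Emit:
{"name": "apply_moves", "arguments": {"steps": [[[-0.04, -0.04, 0], 0, 0.04], [[-0.08, -0.08, 0], 0, 0.03], [[-0.11, -0.11, 0], 0, 0.03], [[-0.145, -0.145, 0], 0, 0.03], [[-0.18, -0.18, 0], 0, 0.03], [[-0.215, -0.215, 0], 0, 0.03], [[-0.25, -0.25, 0], 0, 0.03], [[-0.28, -0.28, 0], 0, 0.03]], "newtons": 10}}

```text
clock: 0.9
tool_pos: [0.3857, 0.2563, 0.2244]
tool_rot: [0.165, 0.986, -0.0, -0.0]
ft_force: [1.6, 0.2, 0.1]
finger_gap: 0.0338
grip_force: 0.0
```

Emit:
{"name": "apply_moves", "arguments": {"steps": [[[-0.04, -0.04, 0], 0, 0.03], [[-0.08, -0.08, 0], 0, 0.03], [[-0.115, -0.115, 0], 0, 0.03], [[-0.15, -0.15, 0], 0, 0.03], [[-0.185, -0.185, 0], 0, 0.03], [[-0.22, -0.22, 0], 0, 0.03], [[-0.255, -0.255, 0], 0, 0.03], [[-0.285, -0.28, 0], 0, 0.03]]}}

```text
clock: 1.7
tool_pos: [0.5635, -0.1011, 0.2242]
tool_rot: [0.165, 0.986, 0.0, -0.0]
ft_force: [0.9, -0.0, 0.6]
finger_gap: 0.0303
grip_force: 0.0
```

Emit:
{"name": "apply_moves", "arguments": {"steps": [[[-0.02, -0.018, 0.03], 0, 0.03], [[-0.024, -0.018, 0.07], 0, 0.03], [[-0.024, -0.018, 0.1], 0, 0.03], [[-0.024, -0.018, 0.115], 0, 0.03], [[-0.024, -0.018, 0.115], 0, 0.03]]}}

```text
clock: 2.2
tool_pos: [0.5781, -0.1234, 0.1067]
tool_rot: [0.165, 0.986, 0.0, -0.003]
ft_force: [-0.7, 0.4, 0.1]
finger_gap: 0.0297
grip_force: 0.0
```

```bash
cat > st.py <<'E'
from fit import *
def stat():
    s=ctrl.read_state();x,y,a=p[:3];c,si=np.cos(a),np.sin(a);Q=np.array([[c,si],[-si,c]])
    print("t",round(s["clock"],2),"slicer xy mm",Q@(s["tool_pos"][:2]-[x,y])*1e3,"tip z",(s["tool_pos"][2]-.019)*1e3,"F",Q@s["ft_force"][:2],s["ft_force"][2],"gap",s["finger_gap"])
def pic(name,both=True):
    t=ctrl.capture("top")[125:275,275:375];s=ctrl.capture("scene")[175:260,260:390]
    o=np.zeros((600,800,3),np.uint8);o[:600,:400]=cv2.resize(t,None,fx=4,fy=4,interpolation=cv2.INTER_CUBIC);o[:255,410:]=cv2.resize(s,None,fx=3,fy=3,interpolation=cv2.INTER_CUBIC)
    cv2.imwrite(f"pics/{name}.png",o)
E
python3 -c "
from st import *
stat();pic('c1')"
```

```text
t 2.2 slicer xy mm [-19.9998 -37.4905] tip z 87.68055249688479 F [-0.7508  0.1291] 0.14618109608311683 gap 0.029692858611437976
```

View pics/c1.png

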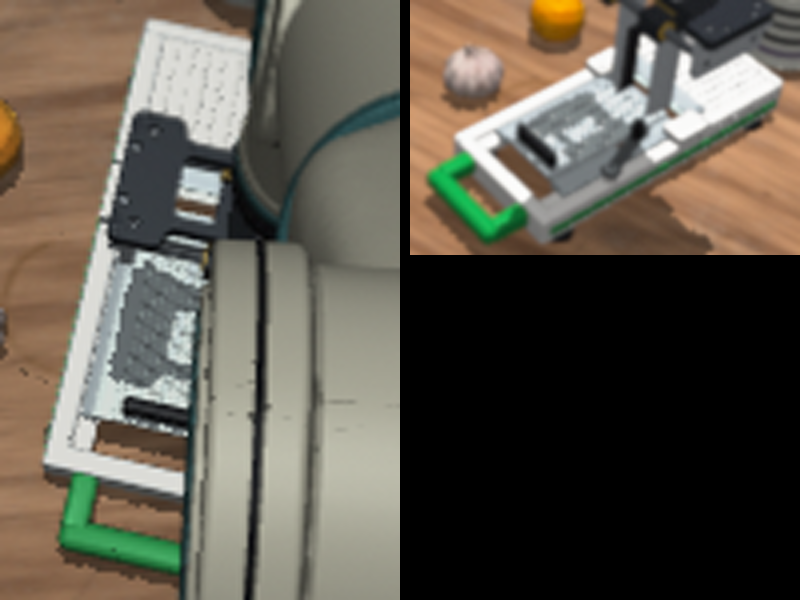

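In the scene crop the two fingertips end near (622,85) and (660,113), with the knob top at (639,124) still below them. I'll check the projected fingertips against this to test the calibration.

```bash
python3 -c "
from st import *
for x in(-28,-12):
  for y in(-65.5,-52.5,-22.5,-10):
    q=proj('scene',W(p,(x/1e3-.000,y/1e3,.0877)))[0];print(x,y,(q-[260,175])*3+[410,0])
q=proj('scene',W(p,(-.0183,-.0378,.063)))[0];print((q-[260,175])*3+[410,0])
im=cv2.imread('pics/c1.png')[0:160,570:720];cv2.imwrite('pics/c1z.png',cv2.resize(im,None,fx=5,fy=3.75))
"
```

```text
-28 -65.5 [652.5926 124.2248]
-28 -52.5 [641.7325 115.0889]
-28 -22.5 [617.2581  94.5071]
-28 -10 [607.2961  86.1324]
-12 -65.5 [667.0987 116.2015]
-12 -52.5 [656.2134 107.1903]
-12 -22.5 [631.6764  86.8859]
-12 -10 [621.6868  78.6225]
[635.1815 121.6861]
```

View pics/c1z.png

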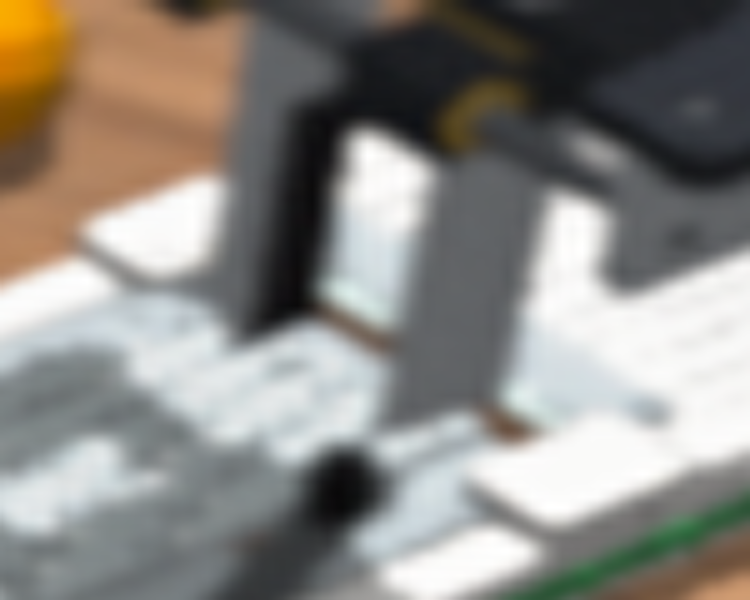

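Horizontally, the fingertips match the projection within about 1 px. Vertically they sit a little high, which fits the arm still settling. I'll lower over the knob, watching the force.

Emit:
{"name": "apply_moves", "arguments": {"steps": [[[-0.001, 0, 0.02], 0, 0.03], [[-0.001, 0, 0.032], 0, 0.03], [[-0.001, 0, 0.04], 0, 0.03], [[-0.001, 0, 0.04], 0, 0.03], [[-0.001, 0, 0.04], 0, 0.03]]}}

```text
clock: 2.8
tool_pos: [0.5815, -0.1241, 0.0699]
tool_rot: [0.165, 0.986, 0.0, 0.0]
ft_force: [0.5, 0.4, -0.2]
finger_gap: 0.0298
grip_force: 0.0
```

```bash
python3 -c "
from st import *
stat();s=ctrl.capture('scene')[175:275,260:400];cv2.imwrite('pics/c2.png',cv2.resize(s,None,fx=5.5,fy=5.5,interpolation=cv2.INTER_CUBIC))"
```

```text
t 2.8 slicer xy mm [-16.5473 -37.0645] tip z 50.87691376858207 F [0.3439 0.5681] -0.1510074719685105 gap 0.02982679674676478
```

View pics/c2.png

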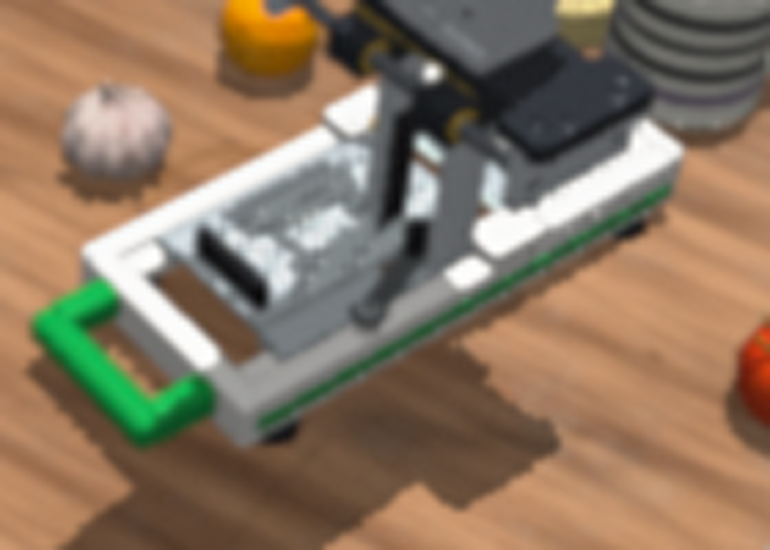

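The knob, at (412,235), sits between the fingers with no contact. I'll swing it outward gently.

Emit:
{"name": "apply_moves", "arguments": {"steps": [[[0, -0.004, 0], 0, 0.03], [[0, -0.008, 0], 0, 0.03], [[0, -0.011, 0], 0, 0.03], [[0, -0.013, 0], 0, 0.03], [[0, -0.015, 0], 0, 0.03], [[0, -0.017, 0], 0, 0.03]]}}

```text
clock: 3.45
tool_pos: [0.5779, -0.1376, 0.0702]
tool_rot: [0.164, 0.986, 0.002, 0.002]
ft_force: [3.9, 5.9, 3.4]
finger_gap: 0.0301
grip_force: 3.7
```

```bash
python3 -c "
from st import *
stat()"
```

```text
t 3.45 slicer xy mm [-15.5449 -50.9406] tip z 51.21596417956821 F [1.7323 6.853 ] 3.3907202913464527 gap 0.030100082310704563
```

Emit:
{"name": "apply_moves", "arguments": {"steps": [[[0, -0.002, 0], 0, 0.03], [[0, -0.004, 0], 0, 0.03], [[0, -0.006, 0], 0, 0.03], [[0, -0.008, 0], 0, 0.03], [[0, -0.01, 0], 0, 0.03], [[0, -0.012, 0], 0, 0.03]]}}

```text
clock: 4.05
tool_pos: [0.5714, -0.1519, 0.0693]
tool_rot: [0.165, 0.986, -0.0, -0.0]
ft_force: [-0.3, 0.0, -0.2]
finger_gap: 0.0299
grip_force: 0.4
```

```bash
python3 -c "
from st import *
stat()"
```

```text
t 4.05 slicer xy mm [-17.0374 -66.6419] tip z 50.29371416564628 F [-0.3211 -0.0804] -0.23405871507993514 gap 0.02990750382974584
```

Emit:
{"name": "apply_moves", "arguments": {"steps": [[[0, -0.003, 0], 0, 0.03], [[0, -0.006, 0], 0, 0.03], [[0, -0.009, 0], 0, 0.03], [[0, -0.011, 0], 0, 0.03], [[0, -0.011, 0], 0, 0.03], [[0, -0.007, 0], 0, 0.03]]}}

```text
clock: 4.65
tool_pos: [0.5693, -0.159, 0.0695]
tool_rot: [0.166, 0.986, -0.0, 0.0]
ft_force: [-0.6, 0.4, -0.6]
finger_gap: 0.03
grip_force: 0.0
```

Emit:
{"name": "apply_moves", "arguments": {"steps": [[[0, 0, -0.02], 0, 0.03], [[0.02, 0.02, -0.04], 0, 0.01], [[0.06, 0.05, -0.04], 0, 0.0], [[0.105, 0.072, -0.04], 0, 0.0], [[0.11, 0.072, -0.035], 0, 0.0], [[0.11, 0.072, -0.035], 0, 0.0], [[0.11, 0.072, -0.035], 0, 0.0]]}}

```text
clock: 5.35
tool_pos: [0.4905, -0.0551, 0.1047]
tool_rot: [0.165, 0.986, -0.0, 0.001]
ft_force: [0.5, -0.1, 0.0]
finger_gap: 0.0005
grip_force: 0.0
```

```bash
python3 -c "
from st import *
stat();s=ctrl.capture('scene')[175:275,260:400];cv2.imwrite('pics/c3.png',cv2.resize(s,None,fx=5.5,fy=5.5,interpolation=cv2.INTER_CUBIC))"
```

```text
t 5.35 slicer xy mm [-125.106    -1.4429] tip z 85.72484188672806 F [0.5384 0.032 ] 0.021175744177045583 gap 0.0004585684782497446
```

View pics/c3.png

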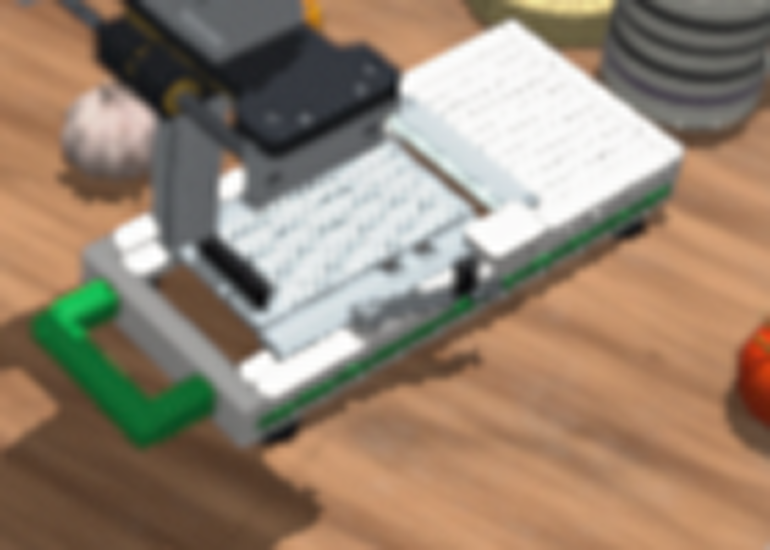

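The clip is off the plate, with its knob at (465,275), and both notches are visible at (387,262) and (425,245). Next I'll lower behind the rib and push.

Emit:
{"name": "apply_moves", "arguments": {"steps": [[[0, 0.0015, 0.02], 0, 0.0], [[0, 0.0015, 0.036], 0, 0.0], [[0, 0.0015, 0.038], 0, 0.0], [[-0.003, 0.0015, 0.038], 0, 0.0], [[-0.006, 0.0015, 0.038], 0, 0.0], [[-0.009, 0.0015, 0.038], 0, 0.0], [[-0.012, 0.0015, 0.038], 0, 0.0], [[-0.015, 0.0015, 0.038], 0, 0.0]]}}

```text
clock: 6.2
tool_pos: [0.5043, -0.0578, 0.0669]
tool_rot: [0.165, 0.986, 0.0, 0.0]
ft_force: [-0.9, -0.2, -0.5]
finger_gap: 0.0004
grip_force: 0.0
```

```bash
python3 -c "
from st import *
stat()"
```

```text
t 6.2 slicer xy mm [-111.1561    0.5038] tip z 47.88313666989376 F [-0.7531 -0.4806] -0.4918261643445442 gap 0.0004076155441178052
```

Emit:
{"name": "apply_moves", "arguments": {"steps": [[[-0.002, 0, 0], 0, 0.0], [[-0.004, 0, 0], 0, 0.0], [[-0.006, 0, 0], 0, 0.0], [[-0.008, 0, 0], 0, 0.0], [[-0.01, 0, 0], 0, 0.0], [[-0.011, 0, 0], 0, 0.0], [[-0.012, 0, 0], 0, 0.0], [[-0.013, 0, 0], 0, 0.0]]}}

```text
clock: 7.0
tool_pos: [0.5159, -0.0619, 0.0664]
tool_rot: [0.165, 0.986, 0.0, -0.0]
ft_force: [-1.0, 0.3, 1.4]
finger_gap: 0.0007
grip_force: 0.4
```

```bash
python3 -c "
from st import *
stat()"
```

```text
t 7.0 slicer xy mm [-98.8409   0.4019] tip z 47.38813578538774 F [-1.0489 -0.0346] 1.441971213788868 gap 0.0006739230952995826
```

Emit:
{"name": "apply_moves", "arguments": {"steps": [[[-0.001, 0, 0], 0, 0.0], [[-0.002, 0, 0], 0, 0.0], [[-0.003, 0, 0], 0, 0.0], [[-0.004, 0, 0], 0, 0.0]]}}

```text
clock: 7.4
tool_pos: [0.5198, -0.0633, 0.0665]
tool_rot: [0.165, 0.986, 0.0, -0.0]
ft_force: [-0.6, 1.7, -1.1]
finger_gap: 0.0005
grip_force: 0.4
```

Emit:
{"name": "apply_moves", "arguments": {"steps": [[[-0.001, 0, 0], 0, 0.0], [[-0.002, 0, 0], 0, 0.0]]}}

```text
clock: 7.6
tool_pos: [0.5209, -0.0637, 0.0664]
tool_rot: [0.165, 0.986, 0.0, -0.001]
ft_force: [-2.7, 0.5, 1.0]
finger_gap: 0.0005
grip_force: 1.5
```

Emit:
{"name": "apply_moves", "arguments": {"steps": [[[-0.001, 0, 0], 0, 0.0], [[-0.002, 0, 0], 0, 0.0]]}}

```text
clock: 7.8
tool_pos: [0.5215, -0.0641, 0.0662]
tool_rot: [0.165, 0.986, 0.0, -0.002]
ft_force: [-5.6, 1.5, 3.1]
finger_gap: 0.001
grip_force: 3.1
```

```bash
python3 -c "
from st import *
stat()"
```

```text
t 7.8 slicer xy mm [-92.8485   0.1393] tip z 47.19449227390428 F [-5.8341 -0.3987] 3.1478497316228955 gap 0.0009509596275990243
```

Emit:
{"name": "apply_moves", "arguments": {"steps": [[[-0.001, 0, 0], 0, 0.0], [[-0.002, 0, 0], 0, 0.0]]}}

```text
clock: 8.0
tool_pos: [0.5218, -0.0644, 0.0659]
tool_rot: [0.165, 0.986, 0.0, -0.004]
ft_force: [-8.4, 2.3, 3.9]
finger_gap: 0.0007
grip_force: 4.3
```

Emit:
{"name": "apply_moves", "arguments": {"steps": [[[-0.001, 0, 0], 0, 0.0], [[-0.002, 0, 0], 0, 0.0]]}}

```text
clock: 8.2
tool_pos: [0.522, -0.0645, 0.0657]
tool_rot: [0.165, 0.986, 0.0, -0.005]
ft_force: [-9.5, 3.9, 5.3]
finger_gap: 0.0003
grip_force: 5.5
```

```bash
python3 -c "
from st import *
stat()"
```

```text
t 8.2 slicer xy mm [-92.1941  -0.0158] tip z 46.6594981384809 F [-10.2165   0.6054] 5.345969224148661 gap 0.00030645106645046656
```

Emit:
{"name": "apply_moves", "arguments": {"steps": [[[-0.001, 0, 0], 0, 0.0], [[-0.002, 0, 0], 0, 0.0]]}}

```text
clock: 8.4
tool_pos: [0.5224, -0.0646, 0.0654]
tool_rot: [0.165, 0.986, 0.0, -0.007]
ft_force: [-12.9, 5.0, 6.9]
finger_gap: 0.0002
grip_force: 6.7
```

Emit:
{"name": "apply_moves", "arguments": {"steps": [[[-0.001, 0, 0], 0, 0.0], [[-0.001, 0, 0], 0, 0.0]]}}

```text
clock: 8.6
tool_pos: [0.5228, -0.0648, 0.0653]
tool_rot: [0.165, 0.986, 0.0, -0.007]
ft_force: [-11.6, 4.7, 6.3]
finger_gap: 0.0005
grip_force: 6.5
```

```bash
python3 -c "
from st import *
stat()"
```

```text
t 8.6 slicer xy mm [-91.3867  -0.0441] tip z 46.29121598148142 F [-12.455    0.6585] 6.343327180783201 gap 0.0004817076300721097
```

Emit:
{"name": "apply_moves", "arguments": {"steps": [[[-0.001, 0, 0], 0, 0.0], [[-0.001, 0, 0], 0, 0.0]]}}

```text
clock: 8.8
tool_pos: [0.526, -0.0647, 0.0653]
tool_rot: [0.165, 0.986, 0.001, -0.005]
ft_force: [-8.4, 5.9, 1.2]
finger_gap: 0.0007
grip_force: 4.7
```

Emit:
{"name": "apply_moves", "arguments": {"steps": [[[-0.001, 0, 0], 0, 0.0], [[-0.001, 0, 0], 0, 0.0]]}}

```text
clock: 9.0
tool_pos: [0.5262, -0.0645, 0.0653]
tool_rot: [0.164, 0.986, 0.001, -0.006]
ft_force: [-10.6, 5.8, 3.5]
finger_gap: 0.0003
grip_force: 5.7
```

```bash
python3 -c "
from st import *
stat()"
```

```text
t 9.0 slicer xy mm [-88.2435   1.3132] tip z 46.29454035391439 F [-11.8976   2.0675] 3.5360458881788754 gap 0.00026125670210428716
```

The plate snapped past the crest: it jumped 3 mm, then firmed up at the stop. I'll back off and look.

Emit:
{"name": "apply_moves", "arguments": {"steps": [[[0.01, 0, 0], 0, 0.0], [[0.02, 0, 0], 0, 0.0], [[0.025, 0, -0.03], 0, 0.01], [[0.05, 0, -0.05], 0, 0.03], [[0.05, 0, -0.05], 0, 0.03], [[0.05, 0, -0.05], 0, 0.03]]}}

```text
clock: 9.6
tool_pos: [0.486, -0.0514, 0.117]
tool_rot: [0.165, 0.986, 0.0, 0.002]
ft_force: [0.6, 0.7, -0.5]
finger_gap: 0.0285
grip_force: 0.0
```

```bash
python3 -c "
from st import *
stat();s=ctrl.capture('scene')[175:275,260:400];cv2.imwrite('pics/c4.png',cv2.resize(s,None,fx=5.5,fy=5.5,interpolation=cv2.INTER_CUBIC))
for q in (0.55,.65,.75):
  a=.375-q;print(q,(proj('scene',W(p,(-.062+.047*np.cos(a),-.055+.047*np.sin(a),.063)))[0]-p[5:7]-[260,175])*5.5)"
```

```text
t 9.6 slicer xy mm [-130.4982    0.5862] tip z 97.9843205662484 F [0.2862 0.8649] -0.4797673595201001 gap 0.02851152281615797
0.55 [460.1635 257.2248]
0.65 [465.3939 264.0745]
0.75 [469.7208 271.2191]
```

View pics/c4.png

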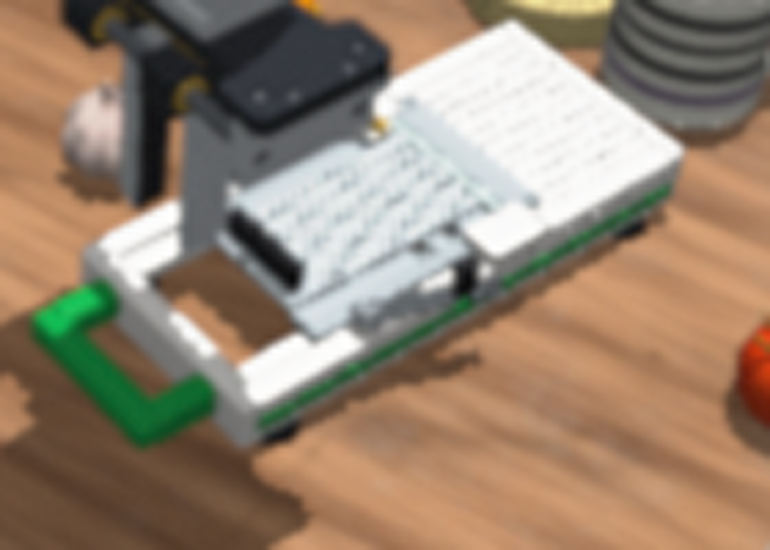

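The plate is home: the throat is closed under the blade, and the parked notch is at (425,245). The knob top is near (464,262), so q is about 0.63. I'll straddle the knob again.

Emit:
{"name": "apply_moves", "arguments": {"steps": [[[-0.04, -0.025, 0], 0, 0.03], [[-0.08, -0.05, 0], 0, 0.03], [[-0.11, -0.068, 0], 0, 0.03], [[-0.114, -0.0685, 0], 0, 0.03], [[-0.114, -0.0685, 0], 0, 0.03], [[-0.114, -0.0685, 0.02], 0, 0.03], [[-0.114, -0.0685, 0.04], 0, 0.03], [[-0.114, -0.0685, 0.047], 0, 0.03]]}}

```text
clock: 10.45
tool_pos: [0.5682, -0.151, 0.0672]
tool_rot: [0.164, 0.986, 0.001, -0.002]
ft_force: [-0.5, 1.2, -0.8]
finger_gap: 0.03
grip_force: 0.0
```

```bash
python3 -c "
from st import *
stat()"
```

```text
t 10.45 slicer xy mm [-20.42   -66.7617] tip z 48.24890318380269 F [-0.8879  1.0084] -0.8320285199427628 gap 0.03003674350939988
```

Emit:
{"name": "apply_moves", "arguments": {"steps": [[[-0.002, 0, 0], 0, 0.03], [[-0.003, 0.003, 0], 0, 0.03], [[-0.003, 0.006, 0], 0, 0.03], [[-0.003, 0.009, 0], 0, 0.03], [[-0.003, 0.012, 0], 0, 0.03], [[-0.003, 0.015, 0], 0, 0.03], [[-0.003, 0.018, 0], 0, 0.03], [[-0.003, 0.02, 0], 0, 0.03]]}}

```text
clock: 11.25
tool_pos: [0.5797, -0.1348, 0.0695]
tool_rot: [0.165, 0.986, 0.0, 0.0]
ft_force: [0.1, -0.8, -0.1]
finger_gap: 0.0299
grip_force: 0.4
```

```bash
python3 -c "
from st import *
stat()"
```

```text
t 11.25 slicer xy mm [-14.8271 -47.7063] tip z 50.49805262009892 F [ 0.2975 -0.6949] -0.10907948517161115 gap 0.02994010286999427
```

Emit:
{"name": "apply_moves", "arguments": {"steps": [[[0, 0.002, 0], 0, 0.03], [[0, 0.004, 0], 0, 0.03], [[0, 0.006, 0], 0, 0.03], [[0, 0.008, 0], 0, 0.03], [[0.001, 0.009, 0], 0, 0.03]]}}

```text
clock: 11.75
tool_pos: [0.5817, -0.126, 0.0694]
tool_rot: [0.165, 0.986, 0.0, 0.0]
ft_force: [-1.3, -0.2, 0.7]
finger_gap: 0.0295
grip_force: 0.4
```

Emit:
{"name": "apply_moves", "arguments": {"steps": [[[0, 0.001, 0], 0, 0.03], [[0.001, 0.002, 0], 0, 0.03], [[0.001, 0.003, 0], 0, 0.03]]}}

```text
clock: 12.05
tool_pos: [0.5814, -0.1242, 0.0696]
tool_rot: [0.165, 0.986, -0.001, 0.0]
ft_force: [-0.6, -3.9, 0.9]
finger_gap: 0.0298
grip_force: 1.9
```

```bash
python3 -c "
from st import *
stat()"
```

```text
t 12.05 slicer xy mm [-16.5655 -37.186 ] tip z 50.57542017266796 F [ 0.6893 -3.9049] 0.9453680646814707 gap 0.029846835102730875
```

Emit:
{"name": "apply_moves", "arguments": {"steps": [[[0, 0.0015, 0], 0, 0.03], [[0, 0.003, 0], 0, 0.03]]}}

```text
clock: 12.25
tool_pos: [0.5818, -0.1227, 0.0697]
tool_rot: [0.166, 0.986, -0.001, -0.0]
ft_force: [-2.5, -6.3, 3.8]
finger_gap: 0.03
grip_force: 3.3
```

Emit:
{"name": "apply_moves", "arguments": {"steps": [[[0, 0.001, 0], 0, 0.03], [[0, 0.002, 0], 0, 0.03]]}}

```text
clock: 12.45
tool_pos: [0.5826, -0.1192, 0.0696]
tool_rot: [0.166, 0.986, -0.0, -0.0]
ft_force: [-0.4, -2.2, 2.0]
finger_gap: 0.0303
grip_force: 0.6
```

```bash
python3 -c "
from st import *
stat()"
```

```text
t 12.45 slicer xy mm [-17.0901 -32.0369] tip z 50.55873081612362 F [ 0.3062 -2.1861] 1.9983620937012831 gap 0.030316422107582376
```

Emit:
{"name": "apply_moves", "arguments": {"steps": [[[0, 0.001, 0], 0, 0.03], [[0, 0.002, 0], 0, 0.03]]}}

```text
clock: 12.65
tool_pos: [0.5838, -0.1152, 0.0692]
tool_rot: [0.165, 0.986, 0.001, -0.0]
ft_force: [-0.6, -0.6, -0.2]
finger_gap: 0.0298
grip_force: 0.6
```

Emit:
{"name": "apply_moves", "arguments": {"steps": [[[0, 0.001, 0], 0, 0.03], [[0, 0.001, 0], 0, 0.03]]}}

```text
clock: 12.85
tool_pos: [0.5839, -0.1151, 0.0692]
tool_rot: [0.165, 0.986, 0.0, -0.0]
ft_force: [-0.3, -1.6, -0.3]
finger_gap: 0.0299
grip_force: 0.5
```

```bash
python3 -c "
from st import *
stat()"
```

```text
t 12.85 slicer xy mm [-17.2425 -27.7979] tip z 50.226036990892744 F [ 0.2634 -1.5666] -0.27364839722500606 gap 0.02987332053252401
```

Emit:
{"name": "apply_moves", "arguments": {"steps": [[[0, 0.001, 0], 0, 0.03], [[0, 0.001, 0], 0, 0.03]]}}

```text
clock: 13.05
tool_pos: [0.584, -0.115, 0.0692]
tool_rot: [0.165, 0.986, -0.0, -0.001]
ft_force: [-1.7, -1.4, -0.7]
finger_gap: 0.0302
grip_force: 1.2
```

Emit:
{"name": "apply_moves", "arguments": {"steps": [[[0, 0.001, 0], 0, 0.03], [[0, 0.001, 0], 0, 0.03]]}}

```text
clock: 13.25
tool_pos: [0.5841, -0.1147, 0.0692]
tool_rot: [0.166, 0.986, -0.001, -0.001]
ft_force: [-2.3, -4.7, -0.9]
finger_gap: 0.0296
grip_force: 2.4
```

```bash
python3 -c "
from st import *
stat()"
```

```text
t 13.25 slicer xy mm [-17.1951 -27.3147] tip z 50.24508411338387 F [-0.653  -5.2011] -0.9198251039497742 gap 0.029629927632262923
```

The force now rises with almost no motion, so the toe is in the notch. One more light press, then I'll release and look.

Emit:
{"name": "apply_moves", "arguments": {"steps": [[[0, 0.001, 0], 0, 0.03], [[0, 0.001, 0], 0, 0.03]]}}

```text
clock: 13.45
tool_pos: [0.5841, -0.1144, 0.0692]
tool_rot: [0.166, 0.986, -0.001, -0.001]
ft_force: [-3.7, -5.9, -1.3]
finger_gap: 0.03
grip_force: 3.1
```

Emit:
{"name": "apply_moves", "arguments": {"steps": [[[0, -0.006, 0], 0, 0.03], [[0, -0.01, 0], 0, 0.03], [[0, -0.01, -0.02], 0, 0.03], [[0, -0.01, -0.05], 0, 0.03], [[0.03, 0.03, -0.08], 0, 0.03], [[0.07, 0.07, -0.1], 0, 0.03], [[0.11, 0.11, -0.1], 0, 0.03], [[0.14, 0.14, -0.1], 0, 0.03]]}}

```text
clock: 14.25
tool_pos: [0.5059, 0.0533, 0.1703]
tool_rot: [0.165, 0.986, 0.001, 0.002]
ft_force: [1.1, 0.8, 0.4]
finger_gap: 0.0303
grip_force: 0.0
```

Emit:
{"name": "apply_moves", "arguments": {"steps": [[[0.04, 0.04, 0], 0, 0.03], [[0.08, 0.08, 0], 0, 0.03], [[0.08, 0.08, 0], 0, 0.03]]}}

```text
clock: 14.55
tool_pos: [0.4532, 0.1591, 0.1693]
tool_rot: [0.161, 0.987, 0.002, -0.001]
ft_force: [0.5, -0.8, 0.6]
finger_gap: 0.0301
grip_force: 0.0
```

```bash
python3 -c "
from st import *
stat();pic('c5')
for q in (0,.05,.1):
  a=.375-q;P=W(p,(-.062+.047*np.cos(a),-.055+.047*np.sin(a),.063));print(q,(proj('scene',P)[0]-p[5:7]-[260,175])*3+[410,0],(proj('top',P)[0]-[275,125])*4)"
```

```text
t 14.55 slicer xy mm [-230.0391  188.9577] tip z 150.33300844423832 F [ 0.7087 -0.5704] 0.5795808085927541 gap 0.03006198819032414
0 [638.0721 124.0313] [261.1867 290.3604]
0.05 [640.561  125.1447] [265.2793 289.8733]
0.1 [642.9855 126.3399] [269.3967 289.5859]
```

View pics/c5.png

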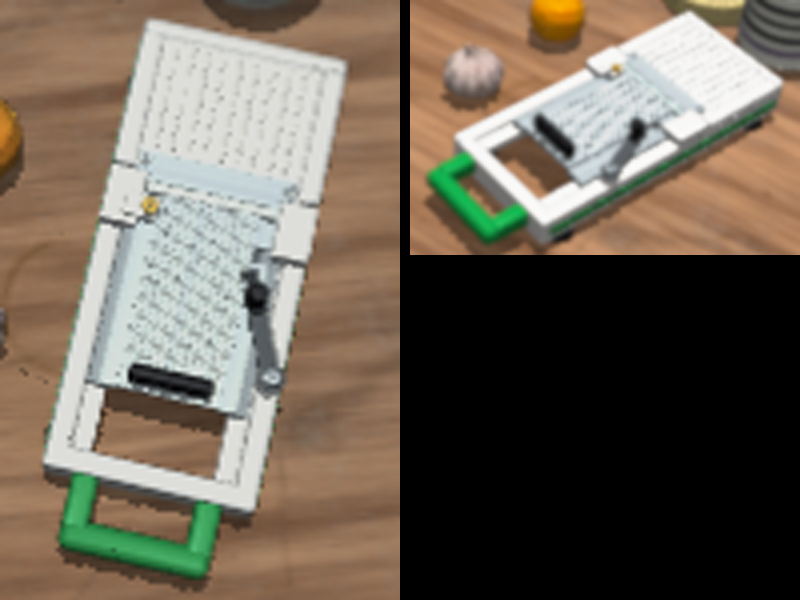

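The final view shows the knob at (257,293), the same as at the start. The rib has moved from about (165,415) to (172,382), the throat is closed, and the food is undisturbed. I'll check the plate travel and clip shift numerically.

```bash
python3 - <<'E'
from st import *
a=cv2.imread('pics/crop0.png',0)
b=cv2.imread('pics/c5.png',0)
def m(x0,y0,x1,y1,r):
    t=a[y0:y1,x0:x1];R_=cv2.matchTemplate(b[y0-r:y1+r,x0-r:x1+r],t,cv2.TM_CCOEFF_NORMED);_,v,_,l=cv2.minMaxLoc(R_);return np.array(l)-r,v
print("knob",m(244,272,272,312,12),"leaf",m(248,310,285,395,12))
d,v=m(118,395,214,434,45);print("rib",d,v)
u=np.array([165,415.]);P=onz("top",T(*u),.05);Q=onz("top",T(*(u+d)),.05);c,s=np.cos(p[2]),np.sin(p[2]);e=(Q-P)*1e3;print("travel",c*e[0]+s*e[1],-s*e[0]+c*e[1])
E
```

```text
knob (array([-2,  0]), 0.9376698136329651) leaf (array([0, 1]), 0.9555802941322327)
rib [  6 -33] 0.9552949070930481
travel 19.39911206107391 0.696359924923498
```

```bash
python3 -c "
from plant import ctrl
print(ctrl.job_done())"
```

```text
the job is handed in; nothing more can be done
None
```

The job is handed in: the plate is home under the blade (about 19.4 mm measured of the 20 mm travel, past the catch), the clip's toe is in the parked notch, and the arm is clear of everything; no verdict came back.

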